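# Refit the vent knob on its D-shaft and hold it pressed

### The job

The knob has come off the air control block: pick it up, turn it so that its keyed bore matches the flat on the bare spindle, push it fully home on the spindle, then press it right in against the spindle's spring so that the clamp line vents. Finish while still holding the knob pressed in; do not let go. Leave the tape measure, the wax tin and the collet nut where they are.

Things in the scene. Friction and masses are not known exactly. Their poses are not given: they have to be found in the camera images.
- knob: Loose black knob standing bore down on the table, 53 mm tall, 63 to 126 g. Round skirt 54 mm wide, 24 mm tall; on it a bar grip with flat parallel sides, 20 mm wide (along y), 52 mm long (along x), z = 24 to 53 mm; its +x end runs out to a pointed nose 35 mm from the axis, a thin white line on top leads to it. Origin: centre of the underside, z up. Starts right or left of the robot, yaw -1 to 1 rad.
- knob_bore (a point): Centre of the closed end of the knob's bore, 20 mm above its underside, axes as the knob. The bore opens downward: round, 24 mm wide, 20 mm deep, with one flat 4 mm from the axis on the nose side (+x). With the knob fully home this point meets the spindle's tip.
- spindle_tip (a point): Centre of the end of the bare vertical steel spindle that stands 30 mm above the air block (75 mm above the table). D section: 22 mm round, one flat 3 mm from the axis; the last 3 mm taper. z up, x points out of the flat: the knob fits when its x (nose) points the same way, within about 6 degrees. It turns about z only when twisted with over 0.12 N m.
- spindle (a joint): How far the spindle is pushed down into the block against its spring, m: 0 out, 0.008 hard stop. Needs about 3 N to start moving, 10 N at the stop; springs back when let go.
- air_block: Fixed aluminium air control block, 90 x 170 x 45 mm (base plate 98 x 200 x 6 mm), origin at the centre of its underside, z up. The spindle stands at x 0, y -45 mm in the block's frame; at x 0, y +43 mm a round pressure gauge, 64 mm wide, 19 mm tall, faces up. Two brass hose nipples on the +x side.
- wax_tin: Flat round blue tin, 70 mm wide, 34 mm tall; loose, a bystander at the place the knob does not take. Origin at the centre of the underside.
- collet_nut: Dark steel collet nut, 35 mm wide, 18 mm tall; loose, a bystander. Origin at the centre of the underside.
- tape_measure: Yellow tape measure, 72 x 86 x 34 mm; loose, a bystander. Origin at the centre of the underside.
Mind the look-alikes: they are no part of the job. Of the things that look like the knob, take the one that is farthest to the robot's right at the start.

How it is judged (in metres and radians):
On the way, in this order (a step that is already met when the one before it is completed fails the run):
1. the knob is carried clear of the table (height (world z) of knob above 0.03 m), for 0.1 s.
2. the knob is home on the spindle, key flat to flat (z of spindle_tip in the frame of knob between 0.018 and 0.022 m and horizontal distance between knob and spindle_tip below 0.004 m and angle between the x axis of knob and the x axis of spindle_tip, either way round below 0.25 rad), for 0.1 s.
At the end, for the whole second after the job is handed in: The knob is fully home (spindle end within 2 mm of the bottom of the bore), coaxial within 4 mm, flat to flat within 0.25 rad, upright within 0.12 rad and at rest; the robot holds it so that the spindle is pushed in by more than 5.5 of its 8 mm, with at least 2 N on the knob (all of step 2 and angle between knob's own z axis and vertical below 0.12 rad and value of joint spindle above 0.0055 m and linear speed of knob below 0.02 m/s and contact force between any of the fingers, the arm and knob above 2 N); the arm keeps its last pose, push and grip.
It fails at once if the wax tin is pushed away (distance of wax_tin from where it was at the start of the episode above 0.03 m).
It fails at once if the collet nut is pushed away (distance of collet_nut from where it was at the start of the episode above 0.03 m).
It fails at once if the tape measure is pushed away (distance of tape_measure from where it was at the start of the episode above 0.03 m).
It also fails if it takes over 38 s, if anything falls off the work surface, if the arm or the gripper's body presses on something with over 40 N, if the wrist force passes 120 N, or if a joint passes its speed limit or range.

### The arm

A 7-joint arm with a two-finger parallel gripper is mounted at the origin on a cart in front of the work surface, level with it; the furniture and walls round the work are solid. World frame = base frame: x ahead of the robot, y to its left, z up, the work surface at z = 0. Lengths are in mm, angles in rad, forces in N, time in s.
With the tool pointing down it reaches from about 425 to 825 mm from the base axis. Payload 3.6 kg.
Tool frame: the origin (TCP) lies at the very end of the fingers, on their centre line; the grasp point (between the pads) lies 19 mm behind it; z points along the fingers, y is the line along which they close (so a half turn about z gives the same grasp; the last joint's range is limited). The gripper opens to 85 mm and grips with 20 to 120 N. Pads are 22 mm wide; open, the fingers measure 114 mm over their backs; the gripper's body (76 mm by 85 mm) begins 54 mm behind the grasp point. The pads swing forward as they close: fully open they stand 13 mm farther back than shut.
Start: joints at [1.26, 0.615, -0.013, 1.423, 0.008, 1.103, -0.04], TCP at [182.64, -623.783, 231.297] pointing down, gripper open.
Joint ranges: [-3.12, 3.12], [-0.3, 2.06], [-1.34, 1.32], [0.26, 2.42], [-1.36, 4.5], [0.01, 1.98], [-2.84, 2.84]. Speed limits (rad/s): [2.79, 2.79, 3.14, 3.14, 3.14, 3.14, 3.14].

### API

Orientations are given as a rotation vector (axis times angle).
In Python, from rig import * gives the robot as it stands. The module is installed in compiled form; this text tells all that it offers.
- The arm moves only by the tool play_rows, never from a script. Its argument "targets" is a list of rows, each an object of numbers: "dx", "dy", "dz": the shift along the tool's x, y, z as a fraction of full scale; "wx", "wy", "wz": the turn, a rotation vector about the tool's x, y, z as a fraction of full scale; "claw": the gripper's target within -1 to 1 (fully open at 1, half-way at 0, shut at -1). A call has 1 to 5 rows; each row shifts and turns the commanded pose from where the row before left it, along the tool's axes as they then stand; what a row does not reach is not made up. Full scale, the value 1, is 25 mm for a shift and 5 degrees for a turn. A row lasts 1/12 s, in which the tool goes at most 41.7 mm and 7.16 degrees, less where a joint would pass 70% of its speed; a pose out of reach is approached as far as the arm can. A call with a number of a shift or a turn outside -1 to 1 is refused whole. A call with a gripper value outside its range is refused whole. The fingers move at their own pace and stop on an object; the grip force is fixed at half the most. Time passes only in rows, so rows that do not move let the fingers close. It gives the time, the measured TCP pose, the force, the opening and the grip force at its end, in the units of the state.
- get_obs(): the state, without advancing time (a new reading comes with each control period).
- get_image(name): name is "scene" or "top" or "wrist"; returns the picture (400x640x3 uint8, red, green, blue); there is no depth.
- camera_model(name): a dict with "mtx" (3x3 intrinsics, pixels), "k1" (the pictures are not rectified: a ray, as slopes to the right and down, at radius r is drawn at 1 + k1 r^2 times it, then the intrinsics apply), "rvec" (rotation vector, rad) and "tvec" (3), from world to camera coordinates, as OpenCV has them; the wrist camera has in their place "hand_eye" (4x4, takes a point from camera to tool coordinates, whose origin is the TCP and whose axes are the flange's). Camera axes: x right, y down, z forward; pixel columns grow to the right and rows downward; lengths in mm; the calibration is good to about 2 mm. A picture is of the moment at which its call begins: read the wrist's pose just before it. camera_model takes no time and is no camera call.
- finish_job(): hands the job in; it is judged then, once.
The state is a dict: "time": time; "joint_pos": joint angles; "joint_vel": joint speeds; "effort": joint torques, N m; "tool_pos": TCP position; "tool_rot": TCP orientation; "force": force on the tool from outside, world axes, zero at the start; "ft_torque": the same for the moment, N m; "gripper_width": finger opening in mm; "gripper_force": force on a finger pad.
Only numpy, scipy, OpenCV 4.12 (cv2) and the standard library are available. Lean on these libraries where they do the work, as an engineer would, in place of code of your own. Each camera call takes 0.05 s, during which the arm holds its last target. There are 200 camera calls.

## Working session

There is one attempt and no reset: what is moved stays moved. The work goes in short steps, Python scripts to look and compute and a tool call to move; the robot and the scene stay as the last step left them, time stands still between calls to the robot, and variables do not carry over. Pictures are saved under pics/ and viewed, at most 10 in all, crops included, and the job is handed in when it is done.

Besides the shell and the picture viewer there is one more tool, called after ">>>" by a JSON object that holds its "op" and its "data", one argument or row to a line. play_rows: Moves the arm, as the interface text tells. Its arguments: {"type":"object","properties":{"targets":{"type":"array"}},"required":["targets"]}

```bash
mkdir -p pics
cat > h.py <<'E'
from rig import *
import numpy as np, cv2
from scipy.spatial.transform import Rotation as R
def ray(name,uv,obs=None):
    m=camera_model(name); K=np.array(m["mtx"]); k1=m["k1"]
    d=(np.array(uv,float)-K[:2,2])/[K[0,0],K[1,1]]
    u=d.copy()
    for _ in range(30): u=d/(1+k1*(u@u))
    v=np.array([u[0],u[1],1.])
    if "hand_eye" in m:
        H=np.array(m["hand_eye"]); T=R.from_rotvec(obs["tool_rot"]).as_matrix()
        return T@H[:3,3]+np.array(obs["tool_pos"]), T@H[:3,:3]@v
    A=R.from_rotvec(np.ravel(m["rvec"])).as_matrix(); return -A.T@np.ravel(m["tvec"]), A.T@v
def at(name,uv,z,obs=None):
    o,d=ray(name,uv,obs); return np.round(o+d*(z-o[2])/d[2],1)
def save(name,fn,crop=None,s=1):
    o=get_obs(); im=get_image(name)
    cv2.imwrite("pics/full_"+fn,im[:,:,::-1])
    if crop: a,b,c,d=crop; im=im[b:d,a:c]
    cv2.imwrite("pics/"+fn,cv2.resize(im,None,fx=s,fy=s,interpolation=cv2.INTER_CUBIC)[:,:,::-1]); return o
E
python3 - <<'E'
from h import *
o=save("top","top1.png"); save("scene","scene1.png")
print(o); 
for n in("top","wrist"): print(camera_model(n))
print(R.from_rotvec(o["tool_rot"]).as_matrix().round(3))
E
```

```text
{'time': 0.0, 'joint_pos': array([ 1.25946873,  0.61591787, -0.01262341,  1.4249405 ,  0.00808613,
        1.10341231, -0.0404258 ]), 'joint_vel': array([ 0.00114236, -0.00102226, -0.00209895, -0.00045761,  0.00024649,
        0.00135998,  0.00030083]), 'effort': array([-8.02283125e-05, -4.69209194e+01,  2.59364666e-01, -1.71031898e+01,
        9.97418800e-03,  9.84031067e-03, -6.04068475e-06]), 'tool_pos': array([ 182.43875418, -623.05075049,  230.12523409]), 'tool_rot': array([-3.10720699e+00, -4.45589462e-01,  6.21278341e-04]), 'force': array([-0.65991911,  0.72104006,  0.81977208]), 'ft_torque': array([ 0.01277723, -0.00211905, -0.01340819]), 'gripper_force': 0.0, 'gripper_width': 85.35142083996374}
{'mtx': array([[423.72630404,   0.        , 317.90374367],
       [  0.        , 423.72630404, 199.06902734],
       [  0.        ,   0.        ,   1.        ]]), 'k1': -0.06742726819484829, 'rvec': array([ 2.08604937, -2.13685986,  0.21655803]), 'tvec': array([ -10.92907832,  531.27887423, 1319.17368836])}
{'mtx': array([[289.48256531,   0.        , 319.72076193],
       [  0.        , 289.48256531, 196.69421476],
       [  0.        ,   0.        ,   1.        ]]), 'k1': -0.035647279625905894, 'hand_eye': array([[-9.53093917e-04, -9.63500651e-01, -2.67704290e-01,
         6.67380157e+01],
       [ 9.99999485e-01, -1.01175657e-03,  8.11891778e-05,
         6.44787846e-01],
       [-3.49077400e-04, -2.67704074e-01,  9.63501119e-01,
        -1.43038985e+02],
       [ 0.00000000e+00,  0.00000000e+00,  0.00000000e+00,
         1.00000000e+00]])}
[[ 0.96   0.281 -0.001]
 [ 0.281 -0.96   0.003]
 [-0.    -0.003 -1.   ]]
```

View pics/top1.png

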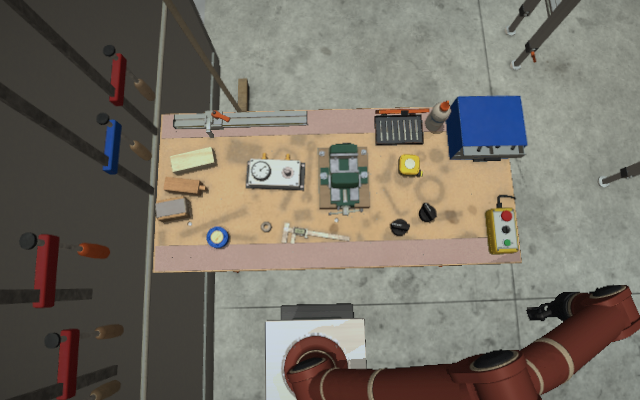

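View pics/scene1.png

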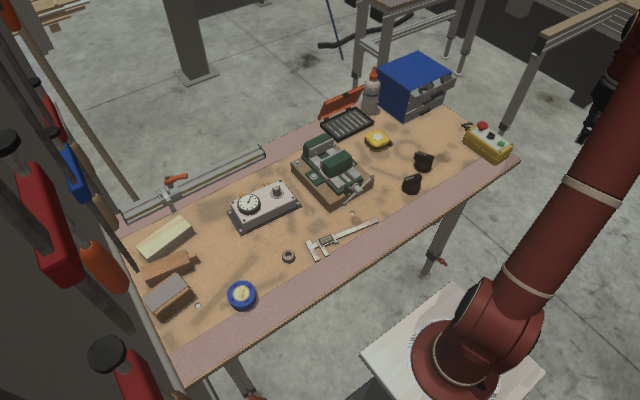

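Run:
```python
from h import *
for n,uv,z in [("knobA",(400,227),40),("knobB",(428,212),40),("spindle",(288,172),75),("gauge",(260,170),60),("tin",(218,237),34),("nut",(266,226),18),("tape",(410,165),34),("vise",(344,180),100),("estop",(503,230),40)]:
    print(n,at("top",uv,z))
im=cv2.imread("pics/full_top1.png")
a=cv2.resize(im[185:250,370:470],None,fx=6,fy=6,interpolation=cv2.INTER_CUBIC)
b=cv2.resize(im[145:200,235:330],None,fx=6,fy=6,interpolation=cv2.INTER_CUBIC)
w=max(a.shape[1],b.shape[1]); h=[cv2.copyMakeBorder(x[:300] if i else x[:300],0,0,0,w-x.shape[1],0) for i,x in enumerate((a,b))]
cv2.imwrite("pics/crop1.png",np.vstack(h)); print(np.vstack(h).shape)
```

```text
knobA [ 435.  -287.5   40. ]
knobB [ 482.  -382.6   40. ]
spindle [618.7  71.1  75. ]
gauge [632.1 164.2  60. ]
tin [417.3 303.9  34. ]
nut [452.2 149.4  18. ]
tape [ 644.6 -335.8   34. ]
vise [ 581.1 -107.7  100. ]
estop [ 415.9 -625.8   40. ]
(600, 600, 3)
```

View pics/crop1.png

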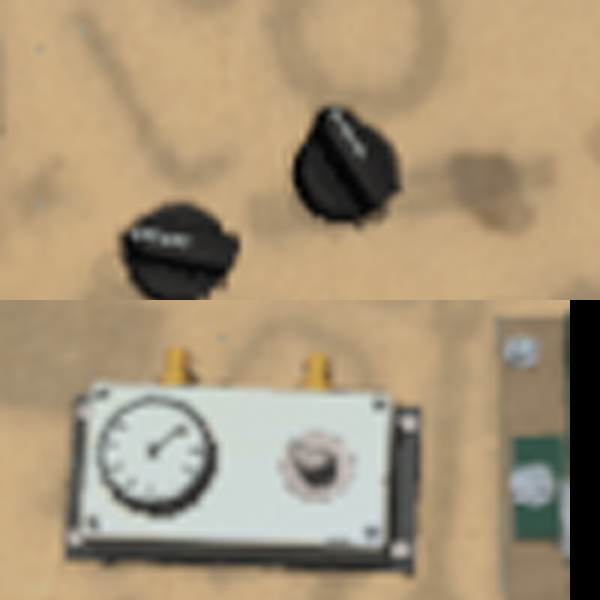

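Two things look like the knob: A at (400,227), world y ≈ -287, and B at (428,212), world y ≈ -383. B is farther to the robot's right, so I take B. Its white line points up and left, yaw about +0.5, which lies in the stated range; A's would not. The crop shows B clearly, nose at about (426,203). It also shows the spindle at (288,172) with its dark flat side facing down-left. I'll move above B now.

>>> {"op": "play_rows", "data": {
  "targets": [
    {"dx": 0.95, "dy": -0.39, "dz": 0.1, "claw": 0.2},
    {"dx": 0.95, "dy": -0.39, "dz": 0.1, "claw": 0.2},
    {"dx": 0.95, "dy": -0.39, "dz": 0.1, "claw": 0.2},
    {"dx": 0.95, "dy": -0.39, "dz": 0.1, "claw": 0.2},
    {"dx": 0.95, "dy": -0.39, "dz": 0.1, "claw": 0.2}
  ]
}}

```text
invalid input
```

>>> {"op": "play_rows", "data": {
  "targets": [
    {"dx": 0.95, "dy": -0.39, "dz": 0.1, "claw": 0.2},
    {"dx": 0.95, "dy": -0.39, "dz": 0.1, "claw": 0.2},
    {"dx": 0.95, "dy": -0.39, "dz": 0.1, "claw": 0.2},
    {"dx": 0.95, "dy": -0.39, "dz": 0.1, "claw": 0.2},
    {"dx": 0.95, "dy": -0.39, "dz": 0.1, "claw": 0.2}
  ]
}}

```text
invalid input
```

>>> {"op": "play_rows", "data": {
  "targets": [
    {"dx": 0.95, "dy": -0.39, "dz": 0.1, "claw": 0.2},
    {"dx": 0.95, "dy": -0.39, "dz": 0.1, "claw": 0.2},
    {"dx": 0.95, "dy": -0.39, "dz": 0.1, "claw": 0.2},
    {"dx": 0.95, "dy": -0.39, "dz": 0.1, "claw": 0.2},
    {"dx": 0.9, "dy": -0.39, "dz": 0.1, "claw": 0.2}
  ]
}}

```text
invalid input
```

>>> {"op": "play_rows", "data": {
  "targets": [
    {"dx": 0.95, "dy": -0.39, "dz": 0.1, "wx": 0, "wy": 0, "wz": 0, "claw": 0.2},
    {"dx": 0.95, "dy": -0.39, "dz": 0.1, "wx": 0, "wy": 0, "wz": 0, "claw": 0.2},
    {"dx": 0.95, "dy": -0.39, "dz": 0.1, "wx": 0, "wy": 0, "wz": 0, "claw": 0.2},
    {"dx": 0.95, "dy": -0.39, "dz": 0.1, "wx": 0, "wy": 0, "wz": 0, "claw": 0.2},
    {"dx": 0.95, "dy": -0.39, "dz": 0.1, "wx": 0, "wy": 0, "wz": 0, "claw": 0.2}
  ]
}}

```text
time: 0.52
tool_pos: [283.5, -542.5, 218.1]
tool_rot: [-3.109, -0.445, 0.001]
force: [0.2, -0.7, -0.4]
gripper_width: 51.1
gripper_force: 0.0
```

>>> {"op": "play_rows", "data": {
  "targets": [
    {"dx": 0.95, "dy": -0.39, "dz": 0.1, "wx": 0, "wy": 0, "wz": 0, "claw": 0.2},
    {"dx": 0.95, "dy": -0.39, "dz": 0.1, "wx": 0, "wy": 0, "wz": 0, "claw": 0.2},
    {"dx": 0.95, "dy": -0.39, "dz": 0.1, "wx": 0, "wy": 0, "wz": 0, "claw": 0.2},
    {"dx": 0.95, "dy": -0.39, "dz": 0.1, "wx": 0, "wy": 0, "wz": 0, "claw": 0.2},
    {"dx": 0.95, "dy": -0.39, "dz": 0.1, "wx": 0, "wy": 0, "wz": 0, "claw": 0.2}
  ]
}}

```text
time: 0.93
tool_pos: [383.8, -462.3, 205.7]
tool_rot: [-3.109, -0.446, 0.001]
force: [0.8, -0.5, 0.0]
gripper_width: 51.4
gripper_force: 0.0
```

>>> {"op": "play_rows", "data": {
  "targets": [
    {"dx": 0.95, "dy": -0.39, "dz": 0.1, "wx": 0, "wy": 0, "wz": 0, "claw": 0.2},
    {"dx": 0.95, "dy": -0.39, "dz": 0.1, "wx": 0, "wy": 0, "wz": 0, "claw": 0.2},
    {"dx": 0.95, "dy": -0.39, "dz": 0.1, "wx": 0, "wy": 0, "wz": 0, "claw": 0.2},
    {"dx": 0.95, "dy": -0.39, "dz": 0.1, "wx": 0, "wy": 0, "wz": 0, "claw": 0.2},
    {"dx": 0, "dy": 0, "dz": 0, "wx": 0, "wy": 0, "wz": 0, "claw": 0.2}
  ]
}}

```text
time: 1.35
tool_pos: [469.1, -392.6, 195.2]
tool_rot: [-3.102, -0.461, -0.006]
force: [1.1, 1.7, -0.3]
gripper_width: 51.1
gripper_force: 0.0
```

Run:
```python
from h import *
o=save("wrist","w1.png"); print(o["time"],o["tool_pos"],R.from_rotvec(o["tool_rot"]).as_matrix().round(3).tolist(),o["joint_pos"].round(2))
```

```text
1.35 [ 469.09301411 -392.56564688  195.16698917] [[0.957, 0.291, 0.003], [0.291, -0.957, 0.006], [0.005, -0.005, -1.0]] [ 0.68  0.59 -0.03  1.59  0.01  0.97 -0.63]
```

View pics/w1.png

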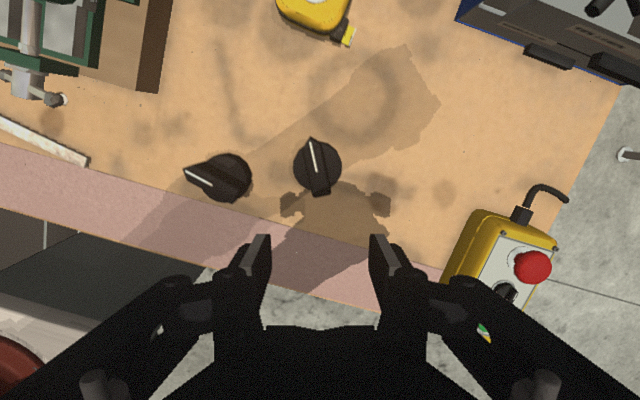

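Wrist view: knob B is at about (317,165), with nose tip about (311,138), back end of the bar about (321,195) and its white line from (313,143) to (317,171). A is at left (225,178).

Run:
```python
from h import *
o=get_obs(); T=R.from_rotvec(o["tool_rot"]).as_matrix()
n=at("wrist",(311,138),53,o); b=at("wrist",(321,195),53,o); l0=at("wrist",(313,143),53,o); l1=at("wrist",(317,171),53,o)
for p,q in((b,n),(l1,l0)): d=p-q; print(p,q,np.linalg.norm(d),np.arctan2(-d[1],-d[0]))
print("skirt",at("wrist",(318,165),24,o),"toolyaw",np.arctan2(T[1,0],T[0,0]))
im=cv2.imread("pics/full_w1.png")[120:210,270:370]
cv2.imwrite("pics/c2.png",cv2.resize(im,None,fx=6,fy=6,interpolation=cv2.INTER_CUBIC))
```

```text
[ 456.7 -399.9   53. ] [ 508.8 -374.1   53. ] 58.13819742647686 0.4598014741197387
[ 479.3 -388.9   53. ] [ 504.7 -377.3   53. ] 27.92346683347177 0.42840579593519684
skirt [ 480.8 -389.3   24. ] toolyaw 0.29209332492055756
```

View pics/c2.png

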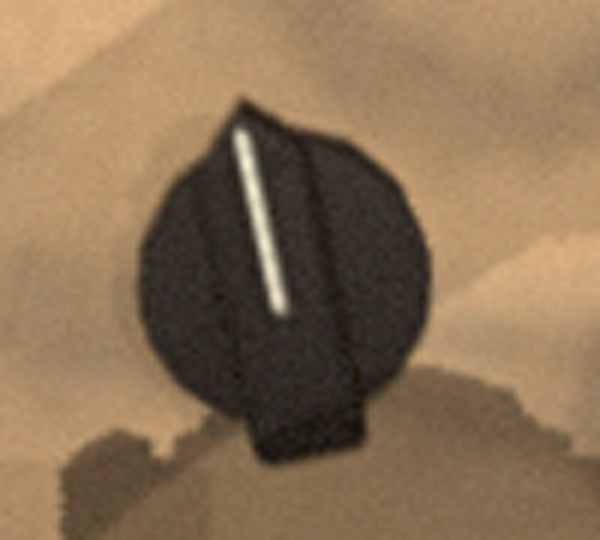

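Crop of B: nose tip (310.3,136.7), line ends (309.8,141.3) and (317,172), rear top edge centre about (321,189), skirt centre about (317.5,166).

Run:
```python
from h import *
o=get_obs(); T=R.from_rotvec(o["tool_rot"]).as_matrix()
n=at("wrist",(310.3,136.7),53,o); b=at("wrist",(321,189),53,o); l0=at("wrist",(309.9,141.3),53,o); l1=at("wrist",(317,172),53,o)
for p,q in((b,n),(l1,l0),(b,l0)): d=q-p; print(p,q,np.linalg.norm(d),np.arctan2(d[1],d[0]))
print("skirt",at("wrist",(317.5,166.5),24,o))
d=(n-l1)/np.linalg.norm(n-l1); print("axis from nose", n-35*d, "from rear", b+26*d)
```

```text
[ 462.7 -398.1   53. ] [ 509.8 -373.1   53. ] 53.32363453479144 0.4879716697349192
[ 478.4 -389.2   53. ] [ 505.4 -374.    53. ] 30.984512260159907 0.5127410777364717
[ 462.7 -398.1   53. ] [ 505.4 -374.    53. ] 49.03162244919089 0.5138337432749498
skirt [ 479.1 -389.2   24. ]
axis from nose [ 478.65535621 -389.06906895   53.        ] from rear [ 485.8360211  -386.23726307   53.        ]
```

>>> {"op": "play_rows", "data": {
  "targets": [
    {"dx": 0.47, "dy": -0.02, "dz": 0.9, "wx": 0, "wy": 0, "wz": 0, "claw": 0.2},
    {"dx": 0, "dy": 0, "dz": 0.9, "wx": 0, "wy": 0, "wz": -0.85, "claw": 0.2},
    {"dx": 0, "dy": 0, "dz": 0.9, "wx": 0, "wy": 0, "wz": -0.85, "claw": 0.2},
    {"dx": 0, "dy": 0, "dz": 0.9, "wx": 0, "wy": 0, "wz": -0.8, "claw": 0.2},
    {"dx": 0, "dy": 0, "dz": 0.6, "wx": 0, "wy": 0, "wz": 0, "claw": 0.2}
  ]
}}

```text
time: 1.82
tool_pos: [471.8, -396.3, 88.9]
tool_rot: [-3.04, -0.782, 0.005]
force: [-0.6, -0.6, -0.8]
gripper_width: 51.2
gripper_force: 0.0
```

Run:
```python
from h import *
o=save("wrist","w2.png"); T=R.from_rotvec(o["tool_rot"]).as_matrix(); print(o["time"],o["tool_pos"],T.round(3).tolist(),np.arctan2(T[1,0],T[0,0]))
print("need",T.T@(np.array([480,-388.5,27])-o["tool_pos"])/25)
```

```text
1.8167 [ 471.84831387 -396.3313158    88.89754428] [[0.876, 0.482, -0.004], [0.482, -0.876, 0.001], [-0.003, -0.003, -1.0]] 0.5032566037484563
need [ 0.44319821 -0.10965883  2.47509334]
```

View pics/w2.png

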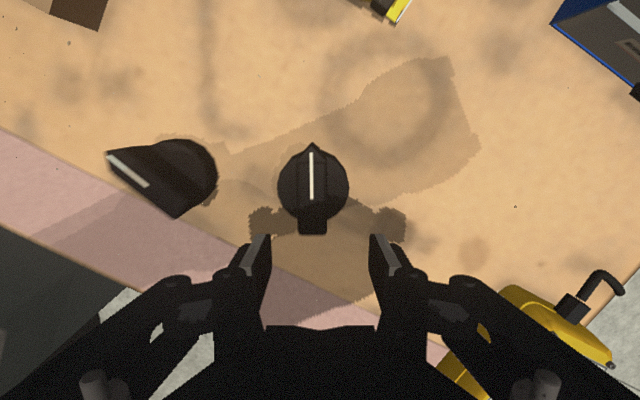

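Knob is now straight up in the image: line from (311,152) to (311,198), nose tip (311,144), which puts its axis about 15 mm ahead and 4.6 mm to tool -y. I'll correct at height, then go down.

>>> {"op": "play_rows", "data": {
  "targets": [
    {"dx": 0.3, "dy": -0.09, "dz": 0.1, "wx": 0, "wy": 0, "wz": 0, "claw": 0.2},
    {"dx": 0.3, "dy": -0.09, "dz": 0.1, "wx": 0, "wy": 0, "wz": 0, "claw": 0.2},
    {"dx": 0, "dy": 0, "dz": 0, "wx": 0, "wy": 0, "wz": 0, "claw": 0.2}
  ]
}}

```text
time: 2.12
tool_pos: [488.1, -382.5, 87.1]
tool_rot: [3.042, 0.786, 0.005]
force: [0.8, 1.5, 1.3]
gripper_width: 51.1
gripper_force: 0.0
```

```bash
cat >> h.py <<'E'
def tool(name,uv,ztool_world,o):
    T=R.from_rotvec(o["tool_rot"]).as_matrix(); return (T.T@(at(name,uv,ztool_world,o)-o["tool_pos"])).round(1)
E
python3 - <<'E'
from h import *
o=save("wrist","w3.png"); T=R.from_rotvec(o["tool_rot"]).as_matrix(); print(o["time"],o["tool_pos"],T.round(3).tolist(),np.arctan2(T[1,0],T[0,0]))
im=cv2.imread("pics/full_w3.png"); hsv=cv2.cvtColor(im,cv2.COLOR_BGR2HSV)
m=((hsv[:,:,2]>140)&(hsv[:,:,1]<60)).astype(np.uint8); m[:,:260]=0;m[:,370:]=0;m[:100]=0;m[240:]=0
n,l,s,c=cv2.connectedComponentsWithStats(m)
for i in range(1,n):
    if s[i][4]>20:
        print(s[i],c[i]); x,y,w,h,_=s[i]; ys,xs=np.nonzero(l==i)
        top=(xs[ys==y].mean(),y); bot=(xs[ys==y+h-1].mean(),y+h)
        print(tool("wrist",top,53,o),tool("wrist",bot,53,o))
E
```

```text
2.1167 [ 488.0801235  -382.47115135   87.1239463 ] [[0.875, 0.484, 0.003], [0.484, -0.875, 0.001], [0.003, 0.001, -1.0]] 0.5057269553379538
[316 187   4  18  70] [317.5        195.25714286]
[23.7 -1.  34.2] [11.9 -1.  34.2]
```

Run:
```python
from h import *
o=get_obs(); print(o["tool_pos"]); im=cv2.imread("pics/full_w3.png").max(2)
for y in range(140,250,3): print(y, im[y,290:346:4].tolist())
```

```text
[ 487.53408061 -383.189522     87.39967424]
140 [199, 194, 198, 192, 187, 194, 192, 186, 178, 168, 162, 163, 171, 171]
143 [201, 197, 198, 198, 200, 192, 191, 183, 179, 170, 165, 162, 168, 170]
146 [196, 189, 203, 196, 200, 192, 189, 187, 184, 173, 171, 170, 165, 166]
149 [196, 194, 197, 200, 200, 190, 192, 188, 181, 182, 168, 171, 172, 164]
152 [190, 198, 199, 202, 196, 189, 197, 196, 186, 182, 172, 165, 166, 164]
155 [193, 194, 199, 201, 194, 189, 193, 187, 187, 178, 179, 163, 165, 165]
158 [199, 203, 199, 200, 198, 190, 192, 190, 191, 189, 175, 166, 166, 168]
161 [203, 203, 201, 196, 198, 196, 188, 191, 195, 190, 181, 170, 169, 168]
164 [195, 204, 199, 200, 193, 193, 198, 193, 191, 187, 185, 175, 167, 170]
167 [197, 201, 199, 200, 201, 196, 197, 193, 189, 188, 188, 174, 163, 166]
170 [199, 203, 201, 191, 183, 197, 195, 193, 189, 186, 188, 182, 170, 162]
173 [199, 190, 185, 184, 184, 175, 157, 48, 139, 189, 192, 184, 177, 170]
176 [202, 182, 181, 182, 183, 157, 53, 40, 69, 170, 192, 185, 179, 171]
179 [191, 182, 185, 186, 75, 32, 41, 38, 40, 37, 78, 193, 182, 179]
182 [182, 182, 14
[... 725 characters left out ...]
, 35, 31]
218 [31, 30, 32, 28, 25, 27, 25, 133, 23, 38, 26, 34, 31, 27]
221 [31, 36, 31, 38, 28, 25, 28, 116, 25, 34, 33, 17, 27, 28]
224 [33, 40, 23, 33, 40, 11, 23, 111, 32, 32, 30, 31, 28, 32]
227 [26, 35, 27, 29, 24, 24, 27, 118, 29, 20, 31, 30, 16, 26]
230 [31, 31, 23, 24, 32, 25, 29, 116, 28, 26, 35, 29, 28, 40]
233 [22, 33, 26, 28, 30, 34, 12, 30, 38, 24, 25, 29, 29, 34]
236 [41, 34, 19, 28, 33, 26, 28, 24, 29, 34, 25, 28, 20, 33]
239 [93, 29, 21, 30, 32, 22, 32, 30, 30, 33, 36, 31, 36, 29]
242 [104, 122, 25, 27, 30, 27, 20, 24, 34, 31, 27, 29, 36, 115]
245 [135, 135, 133, 26, 25, 23, 34, 25, 33, 25, 30, 25, 121, 118]
248 [139, 136, 141, 149, 23, 32, 22, 26, 25, 28, 31, 132, 128, 122]
```

>>> {"op": "play_rows", "data": {
  "targets": [
    {"dx": -0.06, "dy": -0.04, "dz": 0.7, "wx": 0, "wy": 0, "wz": 0, "claw": 0.2},
    {"dx": 0, "dy": 0, "dz": 0.7, "wx": 0, "wy": 0, "wz": 0, "claw": 0.2},
    {"dx": 0, "dy": 0, "dz": 0.6, "wx": 0, "wy": 0, "wz": 0, "claw": 0.2},
    {"dx": 0, "dy": 0, "dz": 0.32, "wx": 0, "wy": 0, "wz": 0, "claw": 0.2},
    {"dx": 0, "dy": 0, "dz": 0, "wx": 0, "wy": 0, "wz": 0, "claw": 0.2}
  ]
}}

```text
time: 2.58
tool_pos: [483.0, -383.7, 27.4]
tool_rot: [-3.041, -0.782, 0.003]
force: [-0.7, 0.9, 0.1]
gripper_width: 51.3
gripper_force: 0.0
```

>>> {"op": "play_rows", "data": {
  "targets": [
    {"dx": 0, "dy": 0, "dz": 0, "wx": 0, "wy": 0, "wz": 0, "claw": -1},
    {"dx": 0, "dy": 0, "dz": 0, "wx": 0, "wy": 0, "wz": 0, "claw": -1},
    {"dx": 0, "dy": 0, "dz": 0, "wx": 0, "wy": 0, "wz": 0, "claw": -1},
    {"dx": 0, "dy": 0, "dz": 0, "wx": 0, "wy": 0, "wz": 0, "claw": -1},
    {"dx": 0, "dy": 0, "dz": 0, "wx": 0, "wy": 0, "wz": 0, "claw": -1}
  ]
}}

```text
time: 3.0
tool_pos: [484.8, -384.9, 29.9]
tool_rot: [3.04, 0.781, 0.003]
force: [-0.7, -0.1, 6.7]
gripper_width: 18.9
gripper_force: 61.0
```

Run:
```python
from h import *
o=save("wrist","w4.png"); T=R.from_rotvec(o["tool_rot"]).as_matrix(); print(o["time"],o["tool_pos"],o["gripper_width"],o["gripper_force"],np.arctan2(T[1,0],T[0,0]))
im=cv2.imread("pics/full_w4.png").max(2)
for y in range(150,290,6): print(y, im[y,300:340:3].tolist())
```

```text
3.0 [ 484.75061468 -384.94437023   29.85937994] 18.921391601594298 60.965867042541504 0.5030531906665398
150 [209, 204, 207, 203, 203, 204, 199, 194, 192, 183, 183, 180, 179, 176]
156 [211, 205, 203, 205, 209, 206, 203, 199, 194, 194, 184, 177, 179, 178]
162 [206, 204, 207, 209, 204, 201, 198, 197, 197, 189, 189, 182, 175, 177]
168 [209, 207, 211, 204, 203, 204, 203, 200, 201, 201, 193, 190, 184, 182]
174 [214, 209, 213, 206, 204, 205, 208, 207, 204, 203, 200, 198, 189, 186]
180 [197, 199, 189, 206, 208, 202, 209, 157, 199, 201, 203, 199, 194, 189]
186 [190, 196, 193, 197, 196, 107, 41, 37, 113, 149, 201, 203, 196, 194]
192 [131, 55, 44, 41, 42, 47, 44, 43, 43, 49, 32, 33, 51, 165]
198 [40, 41, 47, 34, 40, 44, 46, 41, 38, 41, 37, 45, 41, 42]
204 [47, 33, 33, 29, 34, 52, 56, 47, 52, 32, 45, 33, 39, 54]
210 [36, 42, 40, 53, 50, 40, 237, 246, 49, 52, 51, 42, 29, 35]
216 [31, 47, 43, 46, 48, 45, 232, 244, 38, 44, 41, 46, 44, 30]
222 [35, 44, 45, 40, 44, 30, 236, 245, 37, 44, 41, 48, 39, 38]
228 [32, 32, 35, 29, 39, 34, 133, 147, 31, 26, 34, 38, 37, 31]
234 [32, 32, 36, 28, 39, 31, 129, 146, 29, 28, 24, 30, 30, 33]
240 [36, 31, 20, 25, 26, 27, 133, 143, 32, 31, 32, 29, 22, 31]
246 [25, 30, 29, 22, 34, 26, 111, 121, 20, 26, 25, 25, 26, 36]
252 [24, 35, 28, 31, 30, 25, 114, 125, 24, 28, 30, 33, 24, 20]
258 [20, 20, 30, 29, 14, 27, 113, 121, 20, 11, 20, 24, 17, 24]
264 [22, 24, 23, 24, 29, 27, 112, 117, 29, 30, 21, 28, 28, 21]
270 [9, 15, 17, 30, 13, 17, 69, 77, 20, 21, 17, 13, 23, 21]
276 [4, 15, 16, 22, 18, 29, 20, 31, 32, 9, 15, 14, 3, 14]
282 [18, 7, 24, 17, 21, 21, 11, 17, 24, 13, 9, 25, 29, 22]
288 [22, 21, 22, 16, 22, 15, 18, 13, 21, 17, 19, 17, 14, 19]
```

Knob is gripped (18.9 mm, 61 N): line from (320,206) to (320,271), nose at (321,182). Its axis sits about 3 mm ahead of the TCP. Next I lift and carry it over the vise.

>>> {"op": "play_rows", "data": {
  "targets": [
    {"dx": 0, "dy": 0, "dz": -0.5, "wx": 0, "wy": 0, "wz": 0, "claw": -1},
    {"dx": 0, "dy": 0, "dz": -1, "wx": 0, "wy": 0, "wz": 0, "claw": -1},
    {"dx": 0, "dy": 0, "dz": -1, "wx": 0, "wy": 0, "wz": 0, "claw": -1},
    {"dx": 0, "dy": 0, "dz": -1, "wx": 0, "wy": 0, "wz": 0, "claw": -1},
    {"dx": 0, "dy": 0, "dz": -1, "wx": 0, "wy": 0, "wz": 0, "claw": -1}
  ]
}}

```text
time: 3.47
tool_pos: [483.1, -383.9, 142.3]
tool_rot: [-3.042, -0.782, 0.001]
force: [1.2, -0.4, -0.7]
gripper_width: 18.7
gripper_force: 60.1
```

>>> {"op": "play_rows", "data": {
  "targets": [
    {"dx": 0.3, "dy": -0.4, "dz": -0.9, "wx": 0, "wy": 0, "wz": 0, "claw": -1},
    {"dx": 0.58, "dy": -0.79, "dz": -0.9, "wx": 0, "wy": 0, "wz": 0, "claw": -1},
    {"dx": 0.58, "dy": -0.79, "dz": -0.9, "wx": 0, "wy": 0, "wz": 0, "claw": -1},
    {"dx": 0.58, "dy": -0.79, "dz": -0.5, "wx": 0, "wy": 0, "wz": 0, "claw": -1},
    {"dx": 0.58, "dy": -0.79, "dz": -0.3, "wx": 0, "wy": 0, "wz": 0, "claw": -1}
  ]
}}

```text
time: 3.88
tool_pos: [498.6, -273.9, 231.0]
tool_rot: [3.041, 0.781, 0.004]
force: [0.3, 0.6, -1.5]
gripper_width: 18.8
gripper_force: 60.1
```

>>> {"op": "play_rows", "data": {
  "targets": [
    {"dx": 0.58, "dy": -0.79, "dz": 0, "wx": 0, "wy": 0, "wz": 0, "claw": -1},
    {"dx": 0.58, "dy": -0.79, "dz": 0, "wx": 0, "wy": 0, "wz": 0, "claw": -1},
    {"dx": 0.58, "dy": -0.79, "dz": 0, "wx": 0, "wy": 0, "wz": 0, "claw": -1},
    {"dx": 0.58, "dy": -0.79, "dz": 0, "wx": 0, "wy": 0, "wz": 0, "claw": -1},
    {"dx": 0.58, "dy": -0.79, "dz": 0, "wx": 0, "wy": 0, "wz": 0, "claw": -1}
  ]
}}

```text
time: 4.3
tool_pos: [513.5, -151.9, 228.8]
tool_rot: [-3.043, -0.782, 0.001]
force: [0.7, 0.1, -1.0]
gripper_width: 19.0
gripper_force: 60.1
```

>>> {"op": "play_rows", "data": {
  "targets": [
    {"dx": 0.58, "dy": -0.79, "dz": 0, "wx": 0, "wy": 0, "wz": 0, "claw": -1},
    {"dx": 0.58, "dy": -0.79, "dz": 0, "wx": 0, "wy": 0, "wz": 0, "claw": -1},
    {"dx": 0.58, "dy": -0.79, "dz": 0, "wx": 0, "wy": 0, "wz": 0, "claw": -1},
    {"dx": 0.58, "dy": -0.79, "dz": 0, "wx": 0, "wy": 0, "wz": 0, "claw": -1},
    {"dx": 0, "dy": 0, "dz": 0, "wx": 0, "wy": 0, "wz": 0, "claw": -1}
  ]
}}

```text
time: 4.72
tool_pos: [527.0, -48.7, 228.9]
tool_rot: [-3.034, -0.795, -0.003]
force: [-0.2, 1.7, -1.0]
gripper_width: 18.8
gripper_force: 60.1
```

>>> {"op": "play_rows", "data": {
  "targets": [
    {"dx": 0.64, "dy": -0.8, "dz": 0.2, "wx": 0, "wy": 0, "wz": 0, "claw": -1},
    {"dx": 0.64, "dy": -0.8, "dz": 0.6, "wx": 0, "wy": 0, "wz": 0, "claw": -1},
    {"dx": 0.64, "dy": -0.8, "dz": 0.8, "wx": 0, "wy": 0, "wz": 0, "claw": -1},
    {"dx": 0, "dy": 0, "dz": 0.8, "wx": 0, "wy": 0, "wz": 0, "claw": -1},
    {"dx": 0, "dy": 0, "dz": 0, "wx": 0, "wy": 0, "wz": 0, "claw": -1}
  ]
}}

```text
time: 5.13
tool_pos: [536.9, 21.1, 165.2]
tool_rot: [-3.039, -0.787, 0.013]
force: [-0.3, -0.3, -0.4]
gripper_width: 18.7
gripper_force: 60.1
```

>>> {"op": "play_rows", "data": {
  "targets": [
    {"dx": 0, "dy": 0, "dz": 0, "wx": 0, "wy": 0, "wz": 0, "claw": -1},
    {"dx": 0, "dy": 0, "dz": 0, "wx": 0, "wy": 0, "wz": 0, "claw": -1}
  ]
}}

```text
time: 5.3
tool_pos: [540.4, 17.9, 169.4]
tool_rot: [3.042, 0.778, 0.001]
force: [0.8, -0.7, -0.2]
gripper_width: 19.3
gripper_force: 60.1
```

Run:
```python
from h import *
o=save("wrist","w5.png"); T=R.from_rotvec(o["tool_rot"]).as_matrix(); print(o["time"],o["tool_pos"],T.round(4).tolist(),np.arctan2(T[1,0],T[0,0]),o["joint_pos"].round(2))
```

```text
5.3 [540.41761181  17.9069503  169.35564674] [[0.8773, 0.48, 0.0012], [0.48, -0.8773, -0.0011], [0.0006, 0.0016, -1.0]] 0.5005994983464672 [ 0.01  0.52 -0.12  1.82  0.09  0.81 -1.23]
```

View pics/w5.png

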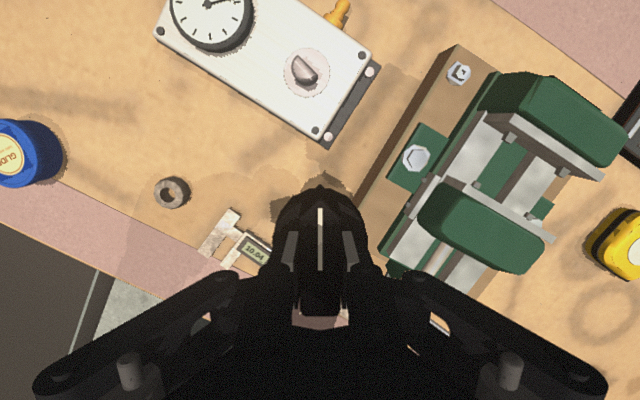

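Wrist view: the spindle is at about (304,68) with its flank visible, and the held knob's line runs (320,208)–(320,270). The tin is at (22,155) and the nut at (172,192). I'll enlarge the spindle.

Run:
```python
import cv2
im=cv2.imread("pics/full_w5.png")[40:100,270:340]
cv2.imwrite("pics/c5.png",cv2.resize(im,None,fx=8,fy=8,interpolation=cv2.INTER_CUBIC))
```

```text
(no output)
```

View pics/c5.png

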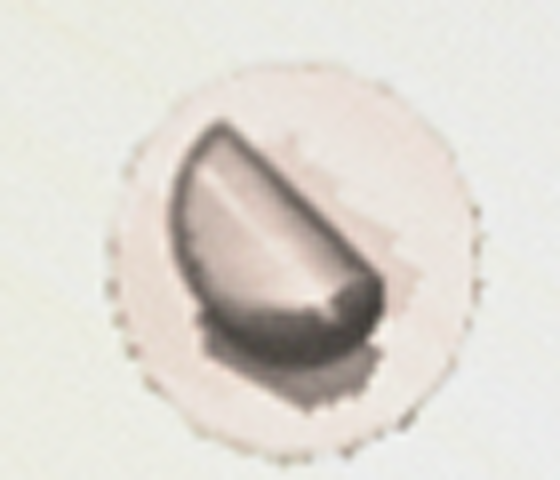

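Run:
```python
from h import *
o={"tool_pos":np.array([540.418,17.907,169.356]),"tool_rot":R.from_matrix(np.array([[0.8773,0.48,0.0012],[0.48,-0.8773,-0.0011],[0.0006,0.0016,-1]])).as_rotvec()}
T=R.from_rotvec(o["tool_rot"]).as_matrix()
c=lambda x,y:(x/8+270,y/8+40)
for z,a,b,off in((72,(220,122),(380,278),3),(75,(200,165),(322,292),1)):
    A=at("wrist",c(*a),z,o);B=at("wrist",c(*b),z,o);d=B-A
    n=np.array([d[1],-d[0],0])/np.linalg.norm(d)
    if n[0]<0:n=-n
    for s in (n,): print(z,A,B,np.linalg.norm(d),"yaw",np.arctan2(s[1],s[0]),np.arctan2(-s[1],-s[0]),"axis",(A+B)/2-off*s,"tool",T.T@((A+B)/2-off*s-o["tool_pos"]))
p=at("wrist",c(295,262),45,o); print("disc",p,T.T@(p-o["tool_pos"]),"diam",at("wrist",c(112,262),45,o)-at("wrist",c(478,262),45,o))
im=cv2.imread("pics/full_w5.png").max(2)
for y in range(174,290,4): print(y, im[y,308:334:2].tolist())
```

```text
72 [631.   86.1  72. ] [626.   65.9  72. ] 20.809613163151294 yaw -0.24264766501773777 2.8989449885720555 axis [625.58788436  76.7208207   72.        ] tool [102.89256624 -10.86845328  97.39693003]
75 [626.3  85.5  75. ] [621.9  70.   75. ] 16.112417571550203 yaw -0.2765946308193309 2.8649980227704623 axis [623.13800904  78.0230813   75.        ] tool [101.37010616 -13.18208759  94.39243618]
disc [626.1  76.5  45. ] [103.22065779 -10.4713273  124.39777578] diam [-18.9  34.7   0. ]
174 [215, 206, 204, 205, 215, 178, 150, 111, 107, 105, 122, 165, 179]
178 [213, 155, 141, 142, 138, 137, 146, 140, 112, 102, 101, 97, 103]
182 [139, 139, 142, 145, 146, 141, 136, 128, 124, 126, 105, 101, 103]
186 [149, 146, 146, 147, 116, 45, 41, 64, 126, 133, 133, 135, 132]
190 [36, 36, 43, 41, 44, 35, 45, 40, 39, 36, 35, 35, 40]
194 [38, 47, 37, 36, 40, 33, 38, 38, 33, 38, 37, 31, 36]
198 [42, 34, 43, 41, 38, 29, 46, 35, 35, 35, 40, 37, 33]
202 [40, 39, 41, 41, 46, 53, 59, 52, 42, 36, 36, 37, 32]
206 [43, 28, 52, 54, 42, 49, 46, 52, 51, 45, 42, 32, 41]
210 [44, 52, 50, 45, 42, 231, 238, 152, 46, 51, 49, 5
[... 419 characters left out ...]
35]
242 [29, 31, 31, 34, 32, 127, 126, 83, 30, 31, 32, 34, 28]
246 [34, 25, 27, 24, 21, 108, 124, 77, 31, 26, 21, 31, 32]
250 [28, 18, 30, 22, 23, 110, 121, 71, 26, 26, 20, 30, 29]
254 [24, 26, 28, 29, 23, 109, 121, 69, 22, 30, 22, 27, 30]
258 [29, 23, 20, 24, 25, 110, 119, 69, 25, 26, 26, 22, 29]
262 [21, 23, 14, 28, 17, 106, 118, 71, 15, 27, 21, 14, 19]
266 [18, 19, 24, 21, 8, 107, 117, 69, 24, 29, 19, 21, 29]
270 [28, 18, 24, 13, 23, 68, 70, 54, 18, 28, 28, 17, 25]
274 [31, 33, 21, 27, 21, 17, 31, 22, 22, 13, 28, 18, 22]
278 [27, 19, 16, 19, 23, 22, 25, 24, 22, 22, 22, 17, 24]
282 [28, 17, 15, 21, 24, 30, 20, 26, 11, 27, 23, 23, 20]
286 [24, 29, 20, 26, 21, 27, 26, 26, 17, 21, 18, 17, 16]
```

Spindle axis is about (625.2, 77.3), flat facing yaw -0.243. The chord measures 20.8 mm against 21.2 expected, and the disc centre agrees. The knob has to turn -42.6° in world, which is +8.5 in wz.

>>> {"op": "play_rows", "data": {
  "targets": [
    {"dx": 0, "dy": 0, "dz": 0, "wx": 0, "wy": 0, "wz": 0.9, "claw": -1},
    {"dx": 0, "dy": 0, "dz": 0, "wx": 0, "wy": 0, "wz": 0.9, "claw": -1},
    {"dx": 0, "dy": 0, "dz": 0, "wx": 0, "wy": 0, "wz": 0.9, "claw": -1},
    {"dx": 0, "dy": 0, "dz": 0, "wx": 0, "wy": 0, "wz": 0.9, "claw": -1},
    {"dx": 0, "dy": 0, "dz": 0, "wx": 0, "wy": 0, "wz": 0.9, "claw": -1}
  ]
}}

```text
time: 5.77
tool_pos: [540.7, 18.4, 170.0]
tool_rot: [3.137, 0.164, 0.004]
force: [0.1, -0.2, -1.1]
gripper_width: 18.8
gripper_force: 60.1
```

>>> {"op": "play_rows", "data": {
  "targets": [
    {"dx": 0, "dy": 0, "dz": 0, "wx": 0, "wy": 0, "wz": 0.9, "claw": -1},
    {"dx": 0, "dy": 0, "dz": 0, "wx": 0, "wy": 0, "wz": 0.9, "claw": -1},
    {"dx": 0, "dy": 0, "dz": 0, "wx": 0, "wy": 0, "wz": 0.9, "claw": -1},
    {"dx": 0, "dy": 0, "dz": 0, "wx": 0, "wy": 0, "wz": 0.9, "claw": -1},
    {"dx": 0, "dy": 0, "dz": 0, "wx": 0, "wy": 0, "wz": 0.4, "claw": -1}
  ]
}}

```text
time: 6.18
tool_pos: [540.8, 18.6, 170.0]
tool_rot: [-3.118, 0.382, -0.005]
force: [-0.3, -0.2, -1.2]
gripper_width: 18.5
gripper_force: 60.1
```

>>> {"op": "play_rows", "data": {
  "targets": [
    {"dx": 0, "dy": 0, "dz": 0, "wx": 0, "wy": 0, "wz": 0, "claw": -1},
    {"dx": 0, "dy": 0, "dz": 0, "wx": 0, "wy": 0, "wz": 0, "claw": -1},
    {"dx": 0, "dy": 0, "dz": 0, "wx": 0, "wy": 0, "wz": 0, "claw": -1}
  ]
}}

```text
time: 6.43
tool_pos: [540.3, 19.1, 169.1]
tool_rot: [-3.119, 0.374, -0.002]
force: [-0.2, -0.1, -0.5]
gripper_width: 18.7
gripper_force: 60.1
```

```bash
cat >> h.py <<'E'
def need(p,yaw):
    o=get_obs(); T=R.from_rotvec(o["tool_rot"]).as_matrix(); y=np.arctan2(T[1,0],T[0,0])
    print(round(o["time"],2),o["tool_pos"].round(1),"zaxis",T[:,2].round(4),"yaw",round(y,4),"F",o["force"].round(1),"M",o["ft_torque"].round(2),"w",round(o["gripper_width"],1))
    print("rows:",(T.T@(np.array(p)-o["tool_pos"])/25).round(3),"wz",round(np.degrees(y-yaw)/5,3))
E
python3 -c "
from h import *
need([621.9,78.1,150],-0.243)"
```

```text
6.43 [540.3  19.1 169.1] zaxis [ 1.5e-03  1.0e-04 -1.0e+00] yaw -0.2389 F [-0.2 -0.1 -0.5] M [-0.01 -0.   -0.01] w 18.7
rows: [ 2.61  -3.065  0.77 ] wz 0.047
```

>>> {"op": "play_rows", "data": {
  "targets": [
    {"dx": -0.16, "dy": -0.77, "dz": 0.4, "wx": 0, "wy": 0, "wz": 0.05, "claw": -1},
    {"dx": -0.16, "dy": -0.77, "dz": 0.4, "wx": 0, "wy": 0, "wz": 0, "claw": -1},
    {"dx": -0.16, "dy": -0.77, "dz": 0.4, "wx": 0, "wy": 0, "wz": 0, "claw": -1},
    {"dx": -0.16, "dy": -0.77, "dz": 0.4, "wx": 0, "wy": 0, "wz": 0, "claw": -1},
    {"dx": 0, "dy": 0, "dz": 0, "wx": 0, "wy": 0, "wz": 0, "claw": -1}
  ]
}}

```text
time: 6.85
tool_pos: [541.5, 104.0, 126.7]
tool_rot: [-3.116, 0.368, 0.006]
force: [-0.1, 0.5, -1.0]
gripper_width: 19.0
gripper_force: 60.1
```

>>> {"op": "play_rows", "data": {
  "targets": [
    {"dx": 0, "dy": 0, "dz": 0, "wx": 0, "wy": 0, "wz": 0, "claw": -1},
    {"dx": 0, "dy": 0, "dz": 0, "wx": 0, "wy": 0, "wz": 0, "claw": -1},
    {"dx": 0, "dy": 0, "dz": 0, "wx": 0, "wy": 0, "wz": 0, "claw": -1}
  ]
}}

```text
time: 7.1
tool_pos: [543.4, 96.5, 129.0]
tool_rot: [3.117, -0.384, 0.002]
force: [-0.0, -1.2, -0.4]
gripper_width: 19.2
gripper_force: 60.1
```

Run:
```python
from h import *
o=save("wrist","w6.png",(265,60,375,200),5); T=R.from_rotvec(o["tool_rot"]).as_matrix(); print(o["time"],repr(o["tool_pos"]),repr(o["tool_rot"]),np.arctan2(T[1,0],T[0,0]))
im=cv2.imread("pics/w6.png"); cv2.imwrite("pics/w6.png",im[:590])
```

```text
7.1 array([543.4385868 ,  96.50760476, 128.96430896]) array([ 3.11733711e+00, -3.84275101e-01,  2.05970576e-03]) -0.24530276037822482
```

View pics/w6.png

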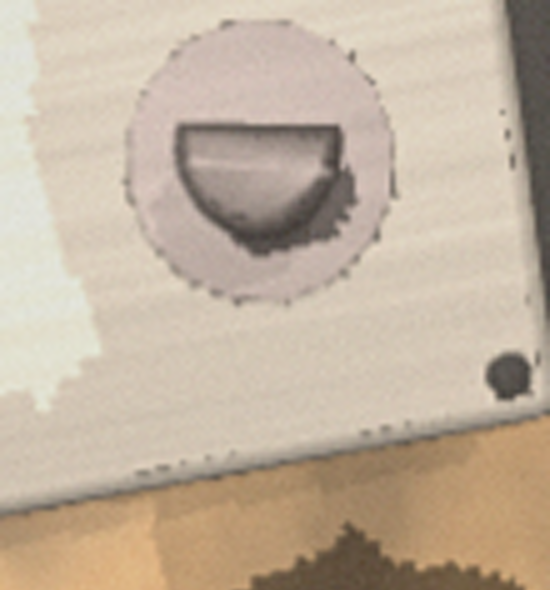

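The flat lies horizontal in the image, from (300.6,85) to (333,85), so the yaw matches. The disc is centred at about (317.2,92).

Run:
```python
from h import *
o={"tool_pos":np.array([543.4385868,96.50760476,128.96430896]),"tool_rot":np.array([3.11733711,-.384275101,.00205970576])}
a=tool("wrist",(300.6,85),72,o);b=tool("wrist",(333,85),72,o); print(a,b,np.linalg.norm(a-b),(a+b)/2-[3,0,0]); print("disc",tool("wrist",(317.2,92),45,o))
for uv,dz,r in(((319.8,184),-23.1,35),((319.8,208),-23.1,0),((319.8,270.5),-23.1,0)): print("knob",tool("wrist",uv,o["tool_pos"][2]-dz,o))
im=cv2.imread("pics/full_w6.png").max(2)
for y in range(178,214,2): print(y, im[y,308:334:2].tolist())
need([0,0,0],-.243)
```

```text
[ 87.1 -11.3  57.1] [87.1  9.8 57.1] 21.1 [84.1  -0.75 57.1 ]
disc [84.9 -0.7 84.1]
knob [ 39.5   1.2 -23.1]
knob [ 28.8   1.1 -23.1]
knob [ -1.6   1.  -23.1]
178 [191, 189, 128, 129, 107, 105, 97, 97, 100, 97, 95, 98, 96]
180 [191, 191, 106, 111, 109, 104, 101, 98, 97, 97, 95, 96, 93]
182 [193, 141, 109, 106, 108, 105, 100, 97, 95, 92, 92, 90, 95]
184 [183, 110, 108, 106, 112, 92, 64, 90, 92, 90, 97, 96, 94]
186 [110, 108, 116, 112, 96, 43, 34, 41, 92, 92, 92, 97, 93]
188 [89, 70, 65, 61, 37, 37, 42, 33, 44, 52, 53, 56, 95]
190 [36, 28, 41, 34, 43, 41, 34, 34, 38, 31, 39, 37, 33]
192 [41, 41, 33, 35, 40, 41, 37, 37, 34, 34, 37, 35, 27]
194 [39, 42, 41, 39, 42, 37, 41, 30, 37, 32, 32, 24, 33]
196 [37, 41, 37, 45, 36, 36, 41, 39, 34, 30, 36, 23, 35]
198 [38, 40, 44, 33, 33, 37, 35, 33, 28, 33, 36, 34, 31]
200 [38, 37, 38, 33, 38, 49, 49, 34, 25, 37, 32, 28, 28]
202 [43, 37, 38, 34, 41, 49, 59, 48, 35, 27, 33, 31, 27]
204 [42, 38, 41, 46, 51, 50, 50, 53, 47, 39, 36, 33, 34]
206 [43, 36, 46, 48, 47, 40, 42, 50, 48, 47, 36, 34, 29]
208 [32, 44, 48, 49, 43, 171, 190, 143, 42, 50, 43, 41, 29]
210 [42, 50, 46, 47, 40, 213, 227, 167, 43, 41, 45, 41, 35]
212 [47, 52, 42, 47, 40, 220, 232, 163, 33, 25, 29, 29, 37]
7.15 [543.4  96.6 129. ] zaxis [ 1.3e-03 -6.0e-04 -1.0e+00] yaw -0.2454 F [-0.3  0.2 -1.1] M [-0.01  0.01 -0.03] w 18.4
rows: [-20.155   9.027   5.133] wz -0.028
```

>>> {"op": "play_rows", "data": {
  "targets": [
    {"dx": 0.8, "dy": -0.02, "dz": 0, "wx": 0, "wy": 0, "wz": 0, "claw": -1},
    {"dx": 0.8, "dy": -0.02, "dz": 0, "wx": 0, "wy": 0, "wz": 0, "claw": -1},
    {"dx": 0.8, "dy": -0.02, "dz": 0.2, "wx": 0, "wy": 0, "wz": 0, "claw": -1},
    {"dx": 0.8, "dy": -0.01, "dz": 0.2, "wx": 0, "wy": 0, "wz": 0, "claw": -1},
    {"dx": 0.03, "dy": 0, "dz": 0.2, "wx": 0, "wy": 0, "wz": 0, "claw": -1}
  ]
}}

```text
time: 7.57
tool_pos: [626.1, 77.2, 113.9]
tool_rot: [3.117, -0.387, 0.01]
force: [0.1, -1.2, -0.7]
gripper_width: 18.8
gripper_force: 60.1
```

>>> {"op": "play_rows", "data": {
  "targets": [
    {"dx": 0, "dy": 0, "dz": 0, "wx": 0, "wy": 0, "wz": 0, "claw": -1},
    {"dx": 0, "dy": 0, "dz": 0, "wx": 0, "wy": 0, "wz": 0, "claw": -1},
    {"dx": 0, "dy": 0, "dz": 0, "wx": 0, "wy": 0, "wz": 0, "claw": -1},
    {"dx": 0, "dy": 0, "dz": 0, "wx": 0, "wy": 0, "wz": 0, "claw": -1}
  ]
}}

```text
time: 7.9
tool_pos: [621.1, 80.9, 113.9]
tool_rot: [-3.118, 0.38, 0.0]
force: [-0.3, -0.0, -0.8]
gripper_width: 18.9
gripper_force: 60.1
```

```bash
python3 -c "
from h import *
need([622.2,78.6,105],-0.243)
import time
for i in range(4): get_image('wrist'); need([622.2,78.6,105],-0.243)"
```

```text
7.9 [621.1  80.9 113.9] zaxis [-0.e+00  5.e-04 -1.e+00] yaw -0.2426 F [-0.3 -0.  -0.8] M [ 0.04 -0.03 -0.01] w 18.9
rows: [0.066 0.078 0.355] wz 0.005
7.95 [621.2  80.9 113.9] zaxis [ 2.e-04  4.e-04 -1.e+00] yaw -0.2425 F [ 0.4 -0.  -0.5] M [ 0.06  0.02 -0.01] w 18.9
rows: [0.06  0.08  0.357] wz 0.005
8.0 [621.3  80.9 113.9] zaxis [ 3.e-04  4.e-04 -1.e+00] yaw -0.2425 F [ 0.  -0.7 -0.8] M [ 0.   -0.02 -0.03] w 19.0
rows: [0.055 0.081 0.356] wz 0.005
8.05 [621.4  80.9 113.8] zaxis [ 4.e-04  3.e-04 -1.e+00] yaw -0.2426 F [ 0.8 -0.4 -0.3] M [ 0.    0.03 -0.02] w 19.0
rows: [0.051 0.08  0.354] wz 0.005
8.1 [621.5  80.8 113.7] zaxis [ 3.e-04  2.e-04 -1.e+00] yaw -0.2427 F [-0.2 -0.6 -0.8] M [-0.01 -0.05 -0.04] w 18.7
rows: [0.048 0.078 0.35 ] wz 0.003
```

>>> {"op": "play_rows", "data": {
  "targets": [
    {"dx": 0.04, "dy": 0.08, "dz": 0.15, "wx": 0, "wy": 0, "wz": 0, "claw": -1},
    {"dx": 0, "dy": 0, "dz": 0, "wx": 0, "wy": 0, "wz": 0, "claw": -1},
    {"dx": 0, "dy": 0, "dz": 0, "wx": 0, "wy": 0, "wz": 0, "claw": -1},
    {"dx": 0, "dy": 0, "dz": 0, "wx": 0, "wy": 0, "wz": 0, "claw": -1},
    {"dx": 0, "dy": 0, "dz": 0, "wx": 0, "wy": 0, "wz": 0, "claw": -1}
  ]
}}

```text
time: 8.52
tool_pos: [622.2, 78.3, 109.6]
tool_rot: [-3.118, 0.381, 0.0]
force: [-0.1, 0.4, -0.9]
gripper_width: 18.9
gripper_force: 60.1
```

```bash
python3 -c "
from h import *
need([622.2,78.6,105],-0.243)"
```

```text
8.52 [622.2  78.3 109.6] zaxis [-0.e+00  1.e-04 -1.e+00] yaw -0.2431 F [-0.1  0.4 -0.9] M [0.02 0.06 0.05] w 18.9
rows: [-0.002 -0.01   0.182] wz -0.001
```

On target. I'll go down gently and watch the force.

>>> {"op": "play_rows", "data": {
  "targets": [
    {"dx": 0, "dy": 0, "dz": 0.12, "wx": 0, "wy": 0, "wz": 0, "claw": -1},
    {"dx": 0, "dy": 0, "dz": 0.08, "wx": 0, "wy": 0, "wz": 0, "claw": -1},
    {"dx": 0, "dy": 0, "dz": 0.08, "wx": 0, "wy": 0, "wz": 0, "claw": -1},
    {"dx": 0, "dy": 0, "dz": 0, "wx": 0, "wy": 0, "wz": 0, "claw": -1}
  ]
}}

```text
time: 8.85
tool_pos: [622.3, 78.4, 102.7]
tool_rot: [-3.118, 0.381, -0.0]
force: [-1.0, 0.1, 3.2]
gripper_width: 18.8
gripper_force: 60.5
```

```bash
python3 -c "
from h import *
need([622.2,78.6,85],-0.243)"
```

```text
8.85 [622.3  78.4 102.7] zaxis [ 3.e-04  2.e-04 -1.e+00] yaw -0.2431 F [-1.   0.1  3.2] M [ 0.02  0.25 -0.  ] w 18.8
rows: [-0.007 -0.007  0.71 ] wz -0.001
```

A contact force of about 4 N leans toward -x, so I'll shift slightly to -x and keep going down.

>>> {"op": "play_rows", "data": {
  "targets": [
    {"dx": -0.03, "dy": 0, "dz": 0, "wx": 0, "wy": 0, "wz": 0, "claw": -1},
    {"dx": 0, "dy": 0, "dz": 0.05, "wx": 0, "wy": 0, "wz": 0, "claw": -1},
    {"dx": 0, "dy": 0, "dz": 0, "wx": 0, "wy": 0, "wz": 0, "claw": -1}
  ]
}}

```text
time: 9.1
tool_pos: [622.2, 78.4, 101.9]
tool_rot: [-3.118, 0.381, -0.003]
force: [0.3, 0.3, 3.6]
gripper_width: 18.7
gripper_force: 60.6
```

```bash
python3 -c "
from h import *
need([622.2,78.6,85],-0.243)"
```

```text
9.1 [622.2  78.4 101.9] zaxis [ 1.9e-03  1.0e-04 -1.0e+00] yaw -0.2433 F [0.3 0.3 3.6] M [-0.07 -0.07 -0.02] w 18.7
rows: [-0.002 -0.008  0.676] wz -0.003
```

>>> {"op": "play_rows", "data": {
  "targets": [
    {"dx": -0.02, "dy": 0, "dz": 0.04, "wx": 0, "wy": 0, "wz": 0, "claw": -1},
    {"dx": 0, "dy": 0, "dz": 0.04, "wx": 0, "wy": 0, "wz": 0, "claw": -1},
    {"dx": 0, "dy": 0, "dz": 0, "wx": 0, "wy": 0, "wz": 0, "claw": -1}
  ]
}}

```text
time: 9.35
tool_pos: [622.1, 78.5, 100.0]
tool_rot: [-3.118, 0.381, -0.004]
force: [0.1, -0.1, 5.2]
gripper_width: 18.9
gripper_force: 60.8
```

```bash
python3 -c "
from h import *
need([622.2,78.6,85],-0.243)"
```

```text
9.35 [622.1  78.5 100. ] zaxis [ 0.0028  0.     -1.    ] yaw -0.2433 F [ 0.1 -0.1  5.2] M [-0.13 -0.26 -0.02] w 18.9
rows: [ 0.002 -0.006  0.598] wz -0.004
```

>>> {"op": "play_rows", "data": {
  "targets": [
    {"dx": 0, "dy": 0, "dz": -0.15, "wx": 0, "wy": 0, "wz": 0, "claw": -1},
    {"dx": 0, "dy": 0, "dz": -0.15, "wx": 0, "wy": 0, "wz": 0, "claw": -1},
    {"dx": 0, "dy": 0, "dz": 0, "wx": 0, "wy": 0, "wz": 0, "claw": -1},
    {"dx": 0, "dy": 0, "dz": 0, "wx": 0, "wy": 0, "wz": 0, "claw": -1}
  ]
}}

```text
time: 9.68
tool_pos: [619.6, 78.8, 106.0]
tool_rot: [3.118, -0.381, -0.005]
force: [0.4, -0.6, -0.6]
gripper_width: 18.8
gripper_force: 60.3
```

Run:
```python
from h import *
need([622.2,78.6,85],-0.243)
o=save("wrist","w7.png"); im=cv2.imread("pics/full_w7.png").max(2)
for y in range(180,194,1): print(y, im[y,308:334:2].tolist())
for y in range(205,211,1): print(y, im[y,308:334:2].tolist())
for y in range(266,274,1): print(y, im[y,308:334:2].tolist())
```

```text
9.68 [619.6  78.8 106. ] zaxis [-3.2e-03  1.0e-04 -1.0e+00] yaw -0.2429 F [ 0.4 -0.6 -0.6] M [ 0.01 -0.01  0.  ] w 18.8
rows: [ 0.108 -0.017  0.841] wz 0.002
180 [194, 194, 192, 195, 149, 195, 139, 100, 102, 108, 106, 107, 103]
181 [188, 192, 193, 192, 104, 187, 184, 104, 107, 108, 111, 111, 108]
182 [193, 195, 197, 196, 94, 180, 134, 110, 104, 105, 110, 104, 105]
183 [195, 194, 193, 194, 103, 130, 102, 102, 105, 105, 107, 108, 108]
184 [193, 194, 133, 136, 107, 95, 70, 106, 106, 107, 109, 111, 111]
185 [134, 130, 107, 106, 112, 67, 45, 78, 114, 111, 104, 110, 109]
186 [105, 109, 111, 113, 104, 48, 35, 44, 102, 111, 112, 107, 106]
187 [106, 114, 107, 113, 68, 41, 49, 45, 82, 110, 115, 108, 108]
188 [95, 69, 64, 72, 49, 46, 46, 37, 48, 63, 62, 63, 101]
189 [53, 46, 42, 51, 42, 43, 46, 42, 45, 42, 43, 38, 68]
190 [47, 41, 39, 44, 50, 44, 39, 39, 42, 41, 45, 39, 42]
191 [43, 45, 51, 47, 41, 44, 51, 46, 38, 46, 41, 45, 42]
192 [43, 42, 43, 48, 42, 45, 46, 46, 40, 48, 40, 39, 43]
193 [45, 45, 45, 43, 48, 45, 43, 37, 39, 40, 34, 44, 42]
205 [37, 37, 38, 53, 58, 53, 52, 55, 50, 49, 43, 30, 41]
206 [43, 41, 44, 58, 57, 52, 43, 50, 52, 48, 41, 31, 34]
207 [44, 39, 55, 58, 50, 76, 81, 68, 55, 63, 47, 42, 30]
208 [38, 49, 57, 55, 53, 185, 204, 154, 48, 52, 50, 41, 31]
209 [45, 54, 58, 49, 49, 231, 246, 178, 50, 55, 52, 44, 38]
210 [50, 57, 57, 57, 49, 238, 240, 180, 45, 52, 49, 50, 44]
266 [20, 31, 22, 27, 24, 126, 120, 67, 25, 26, 23, 21, 26]
267 [29, 21, 25, 26, 9, 109, 117, 75, 25, 26, 29, 29, 16]
268 [26, 26, 21, 18, 13, 106, 119, 75, 23, 20, 18, 20, 23]
269 [32, 27, 22, 22, 19, 113, 126, 74, 11, 19, 28, 20, 20]
270 [6, 21, 28, 23, 28, 71, 75, 52, 20, 17, 23, 26, 15]
271 [24, 28, 29, 25, 26, 30, 24, 22, 23, 20, 20, 19, 18]
272 [26, 21, 23, 19, 26, 20, 33, 27, 27, 30, 29, 13, 23]
273 [30, 29, 30, 18, 23, 22, 23, 18, 21, 19, 32, 21, 29]
```

>>> {"op": "play_rows", "data": {
  "targets": [
    {"dx": 0.05, "dy": 0, "dz": 0, "wx": 0, "wy": 0, "wz": 0, "claw": -1},
    {"dx": 0, "dy": 0, "dz": 0, "wx": 0, "wy": 0, "wz": 0, "claw": -1},
    {"dx": 0, "dy": 0, "dz": 0, "wx": 0, "wy": 0, "wz": 0, "claw": -1},
    {"dx": 0, "dy": 0, "dz": 0, "wx": 0, "wy": 0, "wz": 0, "claw": -1},
    {"dx": 0, "dy": 0, "dz": 0, "wx": 0, "wy": 0, "wz": 0, "claw": -1}
  ]
}}

```text
time: 10.15
tool_pos: [622.0, 78.3, 106.7]
tool_rot: [3.118, -0.381, -0.001]
force: [0.1, -0.1, -0.9]
gripper_width: 19.1
gripper_force: 60.3
```

```bash
python3 -c "
from h import *
need([622.2,78.6,104],-0.243)"
```

```text
10.15 [622.   78.3 106.7] zaxis [-3.e-04  0.e+00 -1.e+00] yaw -0.2432 F [ 0.1 -0.1 -0.9] M [0.01 0.02 0.04] w 19.1
rows: [ 0.003 -0.013  0.109] wz -0.002
```

>>> {"op": "play_rows", "data": {
  "targets": [
    {"dx": 0, "dy": 0, "dz": 0.04, "wx": 0, "wy": 0, "wz": 0, "claw": -1},
    {"dx": 0, "dy": 0, "dz": 0, "wx": 0, "wy": 0, "wz": 0, "claw": -1}
  ]
}}

```text
time: 10.32
tool_pos: [622.0, 78.3, 105.7]
tool_rot: [3.118, -0.381, -0.001]
force: [0.0, -0.1, -0.4]
gripper_width: 18.7
gripper_force: 60.3
```

```bash
python3 -c "
from h import *
need([622.2,78.6,104],-0.243)"
```

```text
10.32 [622.   78.3 105.7] zaxis [-4.e-04  0.e+00 -1.e+00] yaw -0.2431 F [ 0.  -0.1 -0.4] M [-0.01  0.06  0.01] w 18.7
rows: [ 0.005 -0.012  0.066] wz -0.001
```

>>> {"op": "play_rows", "data": {
  "targets": [
    {"dx": 0, "dy": 0, "dz": 0.04, "wx": 0, "wy": 0, "wz": 0, "claw": -1},
    {"dx": 0, "dy": 0, "dz": 0, "wx": 0, "wy": 0, "wz": 0, "claw": -1}
  ]
}}

```text
time: 10.48
tool_pos: [622.3, 78.3, 104.9]
tool_rot: [-3.118, 0.381, -0.0]
force: [0.8, -0.4, -0.6]
gripper_width: 19.2
gripper_force: 60.3
```

```bash
python3 -c "
from h import *
need([622.2,78.6,104],-0.243)"
```

```text
10.48 [622.3  78.3 104.9] zaxis [ 3.e-04  1.e-04 -1.e+00] yaw -0.2431 F [ 0.8 -0.4 -0.6] M [-0.04 -0.03 -0.01] w 19.2
rows: [-0.006 -0.009  0.037] wz -0.001
```

>>> {"op": "play_rows", "data": {
  "targets": [
    {"dx": 0, "dy": 0, "dz": 0.03, "wx": 0, "wy": 0, "wz": 0, "claw": -1},
    {"dx": 0, "dy": 0, "dz": 0, "wx": 0, "wy": 0, "wz": 0, "claw": -1}
  ]
}}

```text
time: 10.65
tool_pos: [622.3, 78.4, 104.4]
tool_rot: [-3.118, 0.381, -0.001]
force: [0.2, 0.1, 1.3]
gripper_width: 18.8
gripper_force: 60.4
```

```bash
python3 -c "
from h import *
need([622.2,78.6,104],-0.243)"
```

```text
10.65 [622.3  78.4 104.4] zaxis [ 4.e-04  1.e-04 -1.e+00] yaw -0.2431 F [0.2 0.1 1.3] M [-0.01  0.11 -0.02] w 18.8
rows: [-0.007 -0.008  0.017] wz -0.002
```

>>> {"op": "play_rows", "data": {
  "targets": [
    {"dx": 0, "dy": 0, "dz": 0.03, "wx": 0, "wy": 0, "wz": 0, "claw": -1},
    {"dx": 0, "dy": 0, "dz": 0, "wx": 0, "wy": 0, "wz": 0, "claw": -1}
  ]
}}

```text
time: 10.82
tool_pos: [622.3, 78.3, 103.7]
tool_rot: [-3.118, 0.381, -0.001]
force: [-0.5, 0.4, 2.4]
gripper_width: 18.9
gripper_force: 60.4
```

```bash
python3 -c "
from h import *
need([622.2,78.6,104],-0.243)"
```

```text
10.82 [622.3  78.3 103.7] zaxis [ 5.e-04  1.e-04 -1.e+00] yaw -0.2432 F [-0.5  0.4  2.4] M [-0.02  0.1  -0.02] w 18.9
rows: [-0.008 -0.01  -0.013] wz -0.002
```

>>> {"op": "play_rows", "data": {
  "targets": [
    {"dx": 0, "dy": 0, "dz": 0.03, "wx": 0, "wy": 0, "wz": 0, "claw": -1},
    {"dx": 0, "dy": 0, "dz": 0, "wx": 0, "wy": 0, "wz": 0, "claw": -1}
  ]
}}

```text
time: 10.98
tool_pos: [622.3, 78.3, 102.8]
tool_rot: [-3.118, 0.381, -0.001]
force: [-1.3, 0.4, 3.7]
gripper_width: 18.9
gripper_force: 60.5
```

```bash
python3 -c "
from h import *
need([622.2,78.6,104],-0.243)"
```

```text
10.98 [622.3  78.3 102.8] zaxis [ 5.e-04  1.e-04 -1.e+00] yaw -0.2431 F [-1.3  0.4  3.7] M [-0.02  0.19  0.02] w 18.9
rows: [-0.008 -0.009 -0.046] wz -0.002
```

Contact begins at TCP z of about 104.6, so the knob is resting on the tip, loaded toward -x. I'll lift, shift -1.5 mm in x and probe again.

>>> {"op": "play_rows", "data": {
  "targets": [
    {"dx": 0, "dy": 0, "dz": -0.12, "wx": 0, "wy": 0, "wz": 0, "claw": -1},
    {"dx": -0.06, "dy": 0, "dz": 0, "wx": 0, "wy": 0, "wz": 0, "claw": -1},
    {"dx": 0, "dy": 0, "dz": 0, "wx": 0, "wy": 0, "wz": 0, "claw": -1},
    {"dx": 0, "dy": 0, "dz": 0, "wx": 0, "wy": 0, "wz": 0, "claw": -1},
    {"dx": 0, "dy": 0, "dz": 0, "wx": 0, "wy": 0, "wz": 0, "claw": -1}
  ]
}}

```text
time: 11.4
tool_pos: [620.3, 78.7, 105.1]
tool_rot: [3.118, -0.381, -0.002]
force: [-0.1, -1.2, -1.1]
gripper_width: 18.7
gripper_force: 60.3
```

>>> {"op": "play_rows", "data": {
  "targets": [
    {"dx": 0, "dy": 0, "dz": 0.06, "wx": 0, "wy": 0, "wz": 0, "claw": -1},
    {"dx": 0, "dy": 0, "dz": 0.04, "wx": 0, "wy": 0, "wz": 0, "claw": -1},
    {"dx": 0, "dy": 0, "dz": 0.02, "wx": 0, "wy": 0, "wz": 0, "claw": -1},
    {"dx": 0, "dy": 0, "dz": 0, "wx": 0, "wy": 0, "wz": 0, "claw": -1}
  ]
}}

```text
time: 11.73
tool_pos: [620.7, 78.7, 102.8]
tool_rot: [-3.118, 0.381, 0.0]
force: [-1.6, -0.0, 2.7]
gripper_width: 18.9
gripper_force: 60.5
```

```bash
python3 -c "
from h import *
need([622.2,78.6,104],-0.243)"
```

```text
11.73 [620.7  78.7 102.8] zaxis [-1.e-04  1.e-04 -1.e+00] yaw -0.2431 F [-1.6 -0.   2.7] M [-0.01  0.35  0.  ] w 18.9
rows: [ 0.061 -0.011 -0.046] wz -0.002
```

>>> {"op": "play_rows", "data": {
  "targets": [
    {"dx": -0.04, "dy": 0, "dz": 0, "wx": 0, "wy": 0, "wz": 0, "claw": -1},
    {"dx": -0.02, "dy": 0, "dz": 0, "wx": 0, "wy": 0, "wz": 0, "claw": -1},
    {"dx": 0, "dy": 0, "dz": 0, "wx": 0, "wy": 0, "wz": 0, "claw": -1}
  ]
}}

```text
time: 11.98
tool_pos: [620.3, 78.8, 103.2]
tool_rot: [-3.118, 0.381, -0.004]
force: [0.9, -0.6, 3.0]
gripper_width: 18.6
gripper_force: 60.5
```

```bash
python3 -c "
from h import *
need([622.2,78.6,104],-0.243)"
```

```text
11.98 [620.3  78.8 103.2] zaxis [ 2.8e-03 -2.0e-04 -1.0e+00] yaw -0.2434 F [ 0.9 -0.6  3. ] M [-0.19 -0.24 -0.01] w 18.6
rows: [ 0.074 -0.012 -0.033] wz -0.004
```

>>> {"op": "play_rows", "data": {
  "targets": [
    {"dx": 0, "dy": 0, "dz": 0.06, "wx": 0, "wy": 0, "wz": 0, "claw": -1},
    {"dx": 0, "dy": 0, "dz": 0, "wx": 0, "wy": 0, "wz": 0, "claw": -1}
  ]
}}

```text
time: 12.15
tool_pos: [620.3, 78.8, 101.5]
tool_rot: [-3.118, 0.381, -0.004]
force: [1.4, -0.9, 4.5]
gripper_width: 19.1
gripper_force: 60.7
```

```bash
python3 -c "
from h import *
need([622.2,78.6,104],-0.243)"
```

```text
12.15 [620.3  78.8 101.5] zaxis [ 2.5e-03 -1.0e-04 -1.0e+00] yaw -0.2434 F [ 1.4 -0.9  4.5] M [-0.2  -0.38 -0.01] w 19.1
rows: [ 0.076 -0.012 -0.101] wz -0.004
```

Found the error: the camera looks from the front, so the apex I took for the top of the nose is its lower edge, and the skirt rim I used is the bottom rim. With the right heights both put the knob axis at tool x ≈ -2.4, not +3.4. The TCP target becomes about (628.0, 77.2).

>>> {"op": "play_rows", "data": {
  "targets": [
    {"dx": 0, "dy": 0, "dz": -0.3, "wx": 0, "wy": 0, "wz": 0, "claw": -1},
    {"dx": 0.15, "dy": 0, "dz": 0, "wx": 0, "wy": 0, "wz": 0, "claw": -1},
    {"dx": 0.16, "dy": 0, "dz": 0, "wx": 0, "wy": 0, "wz": 0, "claw": -1},
    {"dx": 0, "dy": 0, "dz": 0, "wx": 0, "wy": 0, "wz": 0, "claw": -1},
    {"dx": 0, "dy": 0, "dz": 0, "wx": 0, "wy": 0, "wz": 0, "claw": -1}
  ]
}}

```text
time: 12.57
tool_pos: [626.2, 77.1, 107.8]
tool_rot: [3.118, -0.381, -0.003]
force: [0.0, -0.3, -1.7]
gripper_width: 18.8
gripper_force: 60.3
```

>>> {"op": "play_rows", "data": {
  "targets": [
    {"dx": 0, "dy": 0, "dz": 0, "wx": 0, "wy": 0, "wz": 0, "claw": -1},
    {"dx": 0, "dy": 0, "dz": 0, "wx": 0, "wy": 0, "wz": 0, "claw": -1},
    {"dx": 0, "dy": 0, "dz": 0, "wx": 0, "wy": 0, "wz": 0, "claw": -1}
  ]
}}

```text
time: 12.82
tool_pos: [626.5, 77.3, 108.3]
tool_rot: [3.118, -0.381, -0.001]
force: [-0.6, 0.5, -0.8]
gripper_width: 19.1
gripper_force: 60.3
```

```bash
python3 -c "
from h import *
need([628.0,77.2,104],-0.243)"
```

```text
12.82 [626.5  77.3 108.3] zaxis [-7.e-04  1.e-04 -1.e+00] yaw -0.243 F [-0.6  0.5 -0.8] M [0.06 0.01 0.01] w 19.1
rows: [ 0.061 -0.012  0.173] wz -0.0
```

>>> {"op": "play_rows", "data": {
  "targets": [
    {"dx": 0.06, "dy": -0.01, "dz": 0.08, "wx": 0, "wy": 0, "wz": 0, "claw": -1},
    {"dx": 0, "dy": 0, "dz": 0, "wx": 0, "wy": 0, "wz": 0, "claw": -1},
    {"dx": 0, "dy": 0, "dz": 0, "wx": 0, "wy": 0, "wz": 0, "claw": -1},
    {"dx": 0, "dy": 0, "dz": 0, "wx": 0, "wy": 0, "wz": 0, "claw": -1}
  ]
}}

```text
time: 13.15
tool_pos: [628.3, 77.1, 106.5]
tool_rot: [-3.118, 0.381, 0.0]
force: [-0.0, -0.8, -1.2]
gripper_width: 18.8
gripper_force: 60.3
```

>>> {"op": "play_rows", "data": {
  "targets": [
    {"dx": 0, "dy": 0, "dz": 0.08, "wx": 0, "wy": 0, "wz": 0, "claw": -1},
    {"dx": 0, "dy": 0, "dz": 0.08, "wx": 0, "wy": 0, "wz": 0, "claw": -1},
    {"dx": 0, "dy": 0, "dz": 0, "wx": 0, "wy": 0, "wz": 0, "claw": -1}
  ]
}}

```text
time: 13.4
tool_pos: [627.9, 77.0, 102.0]
tool_rot: [3.118, -0.381, -0.002]
force: [-1.0, -0.8, -0.2]
gripper_width: 18.5
gripper_force: 60.3
```

```bash
python3 -c "
from h import *
need([628.0,77.2,85],-0.243)"
```

```text
13.4 [627.9  77.  102. ] zaxis [-1.1e-03 -1.0e-04 -1.0e+00] yaw -0.2431 F [-1.  -0.8 -0.2] M [-0.   -0.   -0.01] w 18.5
rows: [ 0.003 -0.008  0.682] wz -0.001
```

Engaged 2.6 mm with no force. Continuing down.

>>> {"op": "play_rows", "data": {
  "targets": [
    {"dx": 0, "dy": 0, "dz": 0.12, "wx": 0, "wy": 0, "wz": 0, "claw": -1},
    {"dx": 0, "dy": 0, "dz": 0.12, "wx": 0, "wy": 0, "wz": 0, "claw": -1},
    {"dx": 0, "dy": 0, "dz": 0, "wx": 0, "wy": 0, "wz": 0, "claw": -1}
  ]
}}

```text
time: 13.65
tool_pos: [627.7, 77.0, 95.7]
tool_rot: [3.118, -0.381, -0.002]
force: [0.3, -0.6, -1.9]
gripper_width: 18.7
gripper_force: 60.3
```

```bash
python3 -c "
from h import *
need([628.0,77.2,85],-0.243)"
```

```text
13.65 [627.7  77.   95.7] zaxis [-1.6e-03 -1.0e-04 -1.0e+00] yaw -0.2431 F [ 0.3 -0.6 -1.9] M [-0.03 -0.03  0.01] w 18.7
rows: [ 0.01  -0.01   0.429] wz -0.002
```

>>> {"op": "play_rows", "data": {
  "targets": [
    {"dx": 0, "dy": 0, "dz": 0.14, "wx": 0, "wy": 0, "wz": 0, "claw": -1},
    {"dx": 0, "dy": 0, "dz": 0.14, "wx": 0, "wy": 0, "wz": 0, "claw": -1},
    {"dx": 0, "dy": 0, "dz": 0.12, "wx": 0, "wy": 0, "wz": 0, "claw": -1},
    {"dx": 0, "dy": 0, "dz": 0.06, "wx": 0, "wy": 0, "wz": 0, "claw": -1},
    {"dx": 0, "dy": 0, "dz": 0, "wx": 0, "wy": 0, "wz": 0, "claw": -1}
  ]
}}

```text
time: 14.07
tool_pos: [628.0, 77.0, 84.8]
tool_rot: [3.118, -0.381, -0.002]
force: [-0.9, 0.2, 0.8]
gripper_width: 18.6
gripper_force: 60.3
```

```bash
python3 -c "
from h import *
need([628.0,77.2,77.5],-0.243)"
```

```text
14.07 [628.   77.   84.8] zaxis [-0.001 -0.    -1.   ] yaw -0.2431 F [-0.9  0.2  0.8] M [0.06 0.23 0.07] w 18.6
rows: [-0.001 -0.006  0.294] wz -0.001
```

>>> {"op": "play_rows", "data": {
  "targets": [
    {"dx": 0, "dy": 0, "dz": 0.1, "wx": 0, "wy": 0, "wz": 0, "claw": -1},
    {"dx": 0, "dy": 0, "dz": 0.1, "wx": 0, "wy": 0, "wz": 0, "claw": -1},
    {"dx": 0, "dy": 0, "dz": 0.1, "wx": 0, "wy": 0, "wz": 0, "claw": -1},
    {"dx": 0, "dy": 0, "dz": 0.04, "wx": 0, "wy": 0, "wz": 0, "claw": -1},
    {"dx": 0, "dy": 0, "dz": 0, "wx": 0, "wy": 0, "wz": 0, "claw": -1}
  ]
}}

```text
time: 14.48
tool_pos: [628.4, 77.0, 77.5]
tool_rot: [-3.118, 0.381, -0.001]
force: [-2.5, 0.5, 7.1]
gripper_width: 18.5
gripper_force: 61.1
```

>>> {"op": "play_rows", "data": {
  "targets": [
    {"dx": 0, "dy": 0, "dz": 0, "wx": 0, "wy": 0, "wz": 0, "claw": -1},
    {"dx": 0, "dy": 0, "dz": 0, "wx": 0, "wy": 0, "wz": 0, "claw": -1},
    {"dx": 0, "dy": 0, "dz": 0, "wx": 0, "wy": 0, "wz": 0, "claw": -1}
  ]
}}

```text
time: 14.73
tool_pos: [628.4, 77.1, 77.7]
tool_rot: [-3.118, 0.381, -0.001]
force: [-2.9, -0.3, 6.9]
gripper_width: 18.4
gripper_force: 61.1
```

```bash
python3 -c "
from h import *
need([628.0,77.2,77],-0.243)"
```

```text
14.73 [628.4  77.1  77.7] zaxis [ 6.e-04  3.e-04 -1.e+00] yaw -0.2431 F [-2.9 -0.3  6.9] M [-0.04  0.62  0.03] w 18.4
rows: [-0.017  0.     0.028] wz -0.002
```

>>> {"op": "play_rows", "data": {
  "targets": [
    {"dx": -0.01, "dy": 0, "dz": 0.05, "wx": 0, "wy": 0, "wz": 0, "claw": -1},
    {"dx": 0, "dy": 0, "dz": 0, "wx": 0, "wy": 0, "wz": 0, "claw": -1},
    {"dx": 0, "dy": 0, "dz": 0, "wx": 0, "wy": 0, "wz": 0, "claw": -1},
    {"dx": 0, "dy": 0, "dz": 0, "wx": 0, "wy": 0, "wz": 0, "claw": -1}
  ]
}}

```text
time: 15.07
tool_pos: [628.4, 77.1, 76.8]
tool_rot: [-3.118, 0.381, -0.002]
force: [-2.6, -0.9, 8.0]
gripper_width: 19.0
gripper_force: 61.5
```

```bash
python3 -c "
from h import *
need([628.0,77.2,77],-0.243)"
```

```text
15.07 [628.4  77.1  76.8] zaxis [ 1.2e-03  3.0e-04 -1.0e+00] yaw -0.2432 F [-2.6 -0.9  8. ] M [-0.07  0.67 -0.03] w 19.0
rows: [-0.018  0.001 -0.009] wz -0.002
```

>>> {"op": "play_rows", "data": {
  "targets": [
    {"dx": 0, "dy": 0, "dz": 0.06, "wx": 0, "wy": 0, "wz": 0, "claw": -1},
    {"dx": 0, "dy": 0, "dz": 0.02, "wx": 0, "wy": 0, "wz": 0, "claw": -1},
    {"dx": 0, "dy": 0, "dz": 0, "wx": 0, "wy": 0, "wz": 0, "claw": -1},
    {"dx": 0, "dy": 0, "dz": 0, "wx": 0, "wy": 0, "wz": 0, "claw": -1},
    {"dx": 0, "dy": 0, "dz": 0, "wx": 0, "wy": 0, "wz": 0, "claw": -1}
  ]
}}

```text
time: 15.48
tool_pos: [628.5, 77.1, 76.6]
tool_rot: [-3.118, 0.381, -0.003]
force: [-4.5, -0.9, 16.6]
gripper_width: 18.6
gripper_force: 62.7
```

```bash
python3 -c "
from h import *
need([628.0,77.2,77],-0.243)
o=get_obs(); print(o['joint_vel'].round(3))
save('wrist','end.png')
im=cv2.imread('pics/full_end.png').max(2)
for y in list(range(180,192,1))+list(range(206,211))+[268,269,270,271]: print(y, im[y,308:334:2].tolist())"
```

```text
15.48 [628.5  77.1  76.6] zaxis [ 1.7e-03  5.0e-04 -1.0e+00] yaw -0.2433 F [-4.5 -0.9 16.6] M [-0.15  1.26  0.02] w 18.6
rows: [-0.022  0.001 -0.017] wz -0.003
[-0.002  0.    -0.     0.001 -0.    -0.    -0.001]
180 [225, 225, 223, 227, 226, 228, 230, 233, 240, 124, 227, 230, 232]
181 [225, 227, 227, 228, 227, 230, 237, 184, 164, 124, 218, 232, 229]
182 [224, 227, 226, 227, 228, 233, 162, 140, 126, 126, 164, 237, 230]
183 [227, 227, 228, 231, 232, 236, 130, 130, 135, 130, 130, 157, 223]
184 [230, 228, 229, 227, 233, 240, 89, 125, 131, 134, 128, 129, 218]
185 [228, 229, 231, 231, 236, 155, 38, 99, 134, 130, 134, 127, 156]
186 [231, 233, 240, 186, 151, 65, 34, 66, 131, 140, 128, 130, 127]
187 [235, 189, 156, 127, 76, 34, 43, 45, 104, 137, 134, 130, 130]
188 [158, 102, 74, 71, 42, 39, 39, 48, 50, 82, 77, 101, 118]
189 [86, 42, 40, 41, 45, 40, 38, 38, 45, 41, 48, 50, 70]
190 [49, 45, 45, 37, 38, 43, 38, 41, 43, 41, 36, 37, 42]
191 [38, 45, 33, 50, 40, 44, 41, 40, 41, 41, 40, 40, 38]
206 [39, 37, 52, 59, 56, 55, 47, 54, 58, 47, 40, 43, 40]
207 [36, 41, 50, 55, 52, 74, 77, 68, 49, 50, 45, 40, 39]
208 [44, 48, 53, 55, 52, 184, 207, 159, 48, 51, 49, 44, 38]
209 [45, 58, 54, 46, 49, 226, 244, 182, 55, 50, 49, 42, 39]
210 [49, 54, 51, 58, 33, 232, 240, 187, 48, 48, 53, 51, 40]
268 [26, 21, 28, 17, 13, 110, 120, 77, 25, 22, 23, 19, 25]
269 [17, 22, 22, 28, 18, 112, 120, 75, 30, 22, 24, 19, 23]
270 [26, 30, 31, 21, 17, 71, 76, 46, 17, 24, 12, 29, 17]
271 [17, 25, 23, 28, 25, 23, 30, 29, 25, 23, 28, 18, 23]
```

The force jumped to 17 N at z = 76.6, which is the hard stop, and the knob hasn't moved in the grip. It is at rest, so I'm handing in.

```bash
python3 -c "
from rig import *
print(finish_job())"
```

```text
the job is handed in; nothing more can be done
None
```

The knob is keyed onto the spindle and held pressed against its hard stop at about 17 N, with the gripper still closed; the job went in at 15.5 s of the 38 s limit, and no pass or fail result came back.

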